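Snap a housing shut in the hand press

TASK

Stand the small two-part housing in the nest of the hand press with its gaping cover towards the ram, then squeeze the press's two handles together until you feel the cover snap shut, and ease off there: squeezing on hard after the snap crushes the housing. Let the handles spring open again and leave the closed housing standing in the nest; do not shift the other things on the worktop.

Things in the scene. Friction and masses are not known exactly. Their poses are not given: they have to be found in the camera images.
- housing_mid (a point): Centre, 27 mm above the underside, of the housing's main shell: a dark plastic box 22 mm (x) by 24 mm (y) by 54 mm tall, 60 g, loose, standing upright. z up, -x towards its cover. With the gaping cover it is 31 mm long in x. Grip it across the 24 mm width (y), at the shell, at mid-height or higher (the nest's walls take the lowest 12 mm).
- cover_face (a point): Middle of the outer face of the housing's cover, 20 mm from the shell's centre on its -x side, 35 mm above the underside. The cover is a plate 6 mm thick, 24 mm wide, from 8 to 54 mm above the underside, standing 3.2 mm off the shell.
- cover (a joint): Closing travel of the cover: 0 = gaping 3.2 mm, 0.0032 m = snapped shut. Pushing it in meets a force that peaks at about 28 N as it breaks away and falls to nothing at 2.2 mm; from there the cover jumps shut by itself and stays shut.
- press: The hand press, fixed to the worktop; origin on the worktop half-way between the two upright handle hinges (100 mm apart). x from the handles to the nest and anvil, z up. Its ram, a rod along x 52 mm above the worktop with a round screw tip 17 mm across, faces the nest. The tip is screwed out differently every time: the ram pushes the housing to the anvil and meets resistance after 3.5 to 8.5 mm of travel.
- press_nest (a point): Where the middle of the shell's underside has to stand: on the nest's floor, 25 mm above the worktop, 72 mm along x from its origin; axes as the press. A pocket with 1 mm play each side of the shell in y and 1.5 to 2 mm in x: flared side walls up to 12 mm above the floor, a sloped 5 mm lip in front under the cover, behind (+x) a steel anvil 22 mm wide and 51 mm high. Cover towards the ram (-x).
- press_grips (a point): Half-way between the two handle grips, at their height, 52 mm above the worktop and 172 mm in front (-x) of press_nest; axes as the press. The grips are rubber bars 10 mm thick, 62 mm long roughly along x, at y = +27 and -27 mm when open (64 mm over the outsides), with free room outside and below. Squeezing them towards each other along y closes the press.
- handle_l (a joint): Left (+y) handle: 0 = open, held by a spring; stop at 0.22 rad; the right one is geared to mirror it. Per 0.1 rad each grip moves 10 mm in and the ram 5.5 mm. A grip needs 0.6 to 2 N at first, peaks at 8 to 10 N, then falls back under 2 N as the cover snaps; 1 mm of ram further on it rises hard. Over 42 N of ram on housing (about 13 N a grip) crushes it. Let go, it springs open.
- heat_sink: aluminium finned heat sink, 50x50x22 mm, a bystander; origin under its middle
- solder_spool: reel of solder standing on end, 56 mm across, 39 mm tall, a bystander; origin under its middle
- usb_stick: USB stick, 16x47x8 mm, a bystander; origin under its middle
- screw_tin: round flat tin, 68 mm across, 21 mm tall, a bystander; origin under its middle
- black_tape: small roll of tape, 55 mm across, 19 mm tall, a bystander; origin under its middle
- screwdriver_blue: small screwdriver, 140 mm long, 11 mm thick, a bystander; origin under its middle

How it is judged:
By the outcome, as a careful person would: the job done as asked, in the order asked, and still so for the second after the job is handed in, with the robot touching nothing.
It also fails if it takes over 70 s, if anything falls off the work surface, if the arm or the gripper's body presses on something with over 40 N, if the wrist force passes 120 N, or if a joint passes its speed limit or range.

ROBOT

A 6-joint arm with a two-finger parallel gripper is mounted at the origin on a cart in front of the work surface, level with it; the furniture and walls round the work are solid. World frame = base frame: x ahead of the robot, y to its left, z up, the work surface at z = 0. Lengths are in mm, angles in rad, forces in N, time in s.
With the tool pointing down it reaches from about 350 to 775 mm from the base axis. Payload 5.5 kg.
Tool frame: the origin (TCP) lies midway between the tips of the shut fingers; the grasp point (between the pads) lies 19 mm behind it; z points along the fingers, y is the line along which they close (so a half turn about z gives the same grasp; the last joint's range is limited). The gripper opens to 85 mm and grips with 20 to 120 N. Pads are 22 mm wide; open, the fingers measure 114 mm over their backs; the gripper's body (76 mm by 85 mm) begins 54 mm behind the grasp point. The pads swing forward as they close: fully open they stand 13 mm farther back than shut.
Start: joints at [1.155, 0.313, 0.046, 1.304, 0, 1.431], TCP at [156.606, 553.305, 231.323] pointing down, gripper open.
Joint ranges: [-2.76, 2.76], [-0.86, 1.69], [-1.03, 1.26], [-2.2, 2.34], [-1.47, 1.5], [-3.14, 3.14]. Speed limits (rad/s): [2.57, 2.57, 3.14, 3.14, 3.14, 3.14].

INTERFACE

Orientations are given as a unit quaternion [w, x, y, z].
In Python, from workcell import manip, optics gives the robot as it stands. The module is installed in compiled form; this text tells all that it offers.
- The arm moves only by the tool play_rows, never from a script. Its argument "commands" is a list of rows, each a list of 7 numbers: the shift along the tool's x, y, z each as a share of 20 mm, from -1 to 1, then the turn, a rotation vector about the tool's x, y, z each as a share of 0.12 rad, from -1 to 1, then the gripper's target within -1 to 1 (shut at 1, half-way at 0, fully open at -1). A call has 1 to 10 rows; each row shifts and turns the commanded pose from where the row before left it, along the tool's axes as they then stand; what a row does not reach is not made up. A row lasts 1/8 s, in which the tool goes at most 62.5 mm and 10.7 degrees, less where a joint would pass 70% of its speed; a pose out of reach is approached as far as the arm can. A call with a number of a shift or a turn outside -1 to 1 is refused whole. A call with a gripper value outside its range is refused whole. The fingers move at their own pace and stop on an object; the grip force is fixed at half the most. Time passes only in rows, so rows that do not move let the fingers close. It gives the time, the measured TCP pose, the force, the opening and the grip force at its end, in the units of the state.
- manip.read_state(): the state, without advancing time (a new reading comes with each control period).
- optics.read_camera(name): name is "scene" or "top" or "wrist"; returns (picture, depth): 400x640x3 uint8, red, green, blue; 400x640 float32, mm along the optical axis (not along the pixel's ray), 0 where there is no reading.
- optics.camera_info(name): a dict with "intrinsics" (3x3 intrinsics, pixels), "eye" and "attitude" of the camera in the world. Camera axes: x right, y down, z forward; pixel columns grow to the right and rows downward; lengths in mm; the calibration is good to about 2 mm. The wrist camera is an equidistant fisheye: a pixel r from the principal point sees the ray r / f radians off the axis. A picture is of the moment at which its call begins: read the wrist's pose just before it. camera_info takes no time and is no camera call; for the wrist camera it gives the pose at the moment of the call.
- manip.sign_off(): hands the job in; it is judged then, once.
The state is a dict: "time": time; "q": joint angles; "joint_velocities": joint speeds; "joint_efforts": joint torques, N m; "eef_pos": TCP position; "orientation": TCP orientation; "force": force on the tool from outside, world axes, zero at the start; "ft_torque": the same for the moment, N m; "opening": finger opening in mm; "gripper_force": force on a finger pad.
Only numpy, scipy, OpenCV 4.12 (cv2) and the standard library are available. Lean on these libraries where they do the work, as an engineer would, in place of code of your own. Each camera call takes 0.05 s, during which the arm holds its last target. There are 200 camera calls.

## Working session

There is one attempt and no reset: what is moved stays moved. The work goes in short steps, Python scripts to look and compute and a tool call to move; the robot and the scene stay as the last step left them, time stands still between calls to the robot, and variables do not carry over. Pictures are saved under pics/ and viewed, at most 10 in all, crops included, and the job is handed in when it is done.

Besides the shell and the picture viewer there is one more tool, called after "Call:" by a JSON object that holds its "op" and its "data". play_rows: Moves the arm, as the interface text tells. Its arguments: {"type":"object","properties":{"commands":{"type":"array"}},"required":["commands"]}

```bash
mkdir -p pics; cat > h.py <<'E'
import numpy as np, cv2
from workcell import manip, optics
from scipy.spatial.transform import Rotation as R
def info(n):
    c=optics.camera_info(n); return c
def att(c):
    a=np.array(c["attitude"],float)
    if a.shape==(3,3): return a
    return R.from_quat([a[1],a[2],a[3],a[0]]).as_matrix()
def pts(n,d):
    c=info(n);K=np.array(c["intrinsics"]);v,u=np.mgrid[0:400,0:640]
    P=np.stack([(u-K[0,2])/K[0,0]*d,(v-K[1,2])/K[1,1]*d,d],-1)
    return P@att(c).T+np.array(c["eye"])
E
python3 - <<'E'
from h import *
for n in("scene","top"):
    p,d=optics.read_camera(n); cv2.imwrite(f"pics/{n}.png",p[:,:,::-1]); np.save(f"{n}_d.npy",d); np.save(f"{n}_p.npy",p)
    c=info(n);print(n,c)
s=manip.read_state();print(s)
E
```

```text
scene {'intrinsics': array([[380.98123454,   0.        , 315.13827551],
       [  0.        , 380.98123454, 195.62886561],
       [  0.        ,   0.        ,   1.        ]]), 'eye': array([  -4.10064201, -760.89251495,  867.73362315]), 'attitude': array([-0.38588096,  0.87764928, -0.25526754,  0.12516434])}
top {'intrinsics': array([[400.82578619,   0.        , 315.52190223],
       [  0.        , 400.82578619, 197.88688544],
       [  0.        ,   0.        ,   1.        ]]), 'eye': array([ 288.78821566,  -39.55536814, 1488.91703627]), 'attitude': array([-0.06174278,  0.70751973, -0.7022143 ,  0.0499875 ])}
{'time': 0.1, 'q': array([1.15540609e+00, 3.13952831e-01, 4.50965969e-02, 1.30362624e+00,
       3.01614803e-06, 1.43120004e+00]), 'joint_velocities': array([ 0.00070497, -0.00197691,  0.00339816, -0.00086105, -0.00067062,
       -0.00089194]), 'joint_efforts': array([ 3.64675085e-03, -4.81725991e+01,  2.99242830e+01,  1.26867142e-02,
       -1.03094421e-04, -5.71238672e-06]), 'eef_pos': array([156.39585819, 552.83939901, 230.48403598]), 'orientation': array([-2.32407134e-04,  1.37460312e-01,  9.90506917e-01, -8.10410195e-04]), 'force': array([-0.35738515, -0.57641918,  0.07526551]), 'ft_torque': array([-0.01986436,  0.01888583,  0.00778299]), 'gripper_force': 0.0, 'opening': 85.23071214679669}
```

View pics/scene.png

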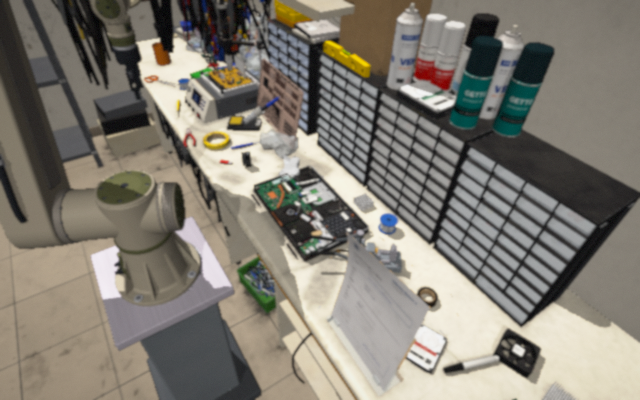

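View pics/top.png

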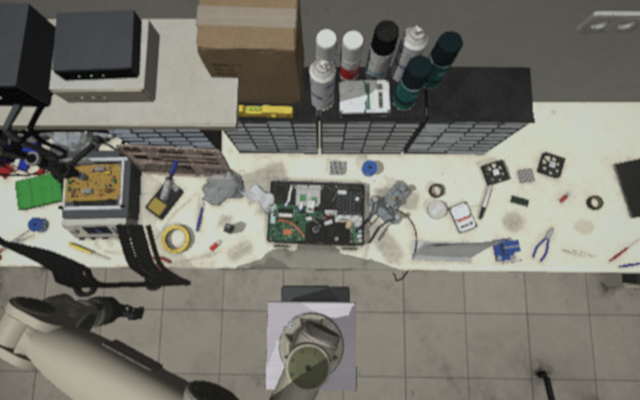

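```bash
python3 - <<'E'
from h import *
p=np.load("top_p.npy");d=np.load("top_d.npy");P=pts("top",d)
for u,v in[(230,227),(236,227),(392,205),(385,195),(400,185),(370,167),(338,167),(437,190),(438,208),(310,360),(200,215),(215,245)]: print(u,v,P[v,u].round())
a=cv2.resize(p[140:260,335:455],None,fx=5,fy=5,interpolation=2)[:400]
a=cv2.resize(p[160:240,360:460],(500,400),interpolation=2);b=cv2.resize(p[205:245,205:245],(300,300),interpolation=2)
s=np.load("scene_p.npy");e=cv2.resize(s[200:300,340:440],(300,300),interpolation=2)
o=np.zeros((600,800,3),np.uint8);o[:400,:500]=a;o[:300,500:]=b;o[300:,500:]=e
w,wd=optics.read_camera("wrist");print(info("wrist"));np.save("w_d.npy",wd)
o[400:,:320]=cv2.resize(w,(320,200))
cv2.imwrite("pics/c1.png",o[:,:,::-1])
E
```

```text
230 227 [410. 292.  52.]
236 227 [414. 282.  -1.]
392 205 [ 491. -287.   72.]
385 195 [ 535. -271.   23.]
400 185 [ 562. -316.   78.]
370 167 [ 643. -218.   15.]
338 167 [640. -97.  23.]
437 190 [ 560. -471.   -3.]
438 208 [ 488. -464.   22.]
310 360 [ 18.  -8. 312.]
200 215 [458. 417.   7.]
215 245 [347. 357.   3.]
{'intrinsics': array([[309.70691629,   0.        , 318.22325541],
       [  0.        , 309.70691629, 200.84936948],
       [  0.        ,   0.        ,   1.        ]]), 'eye': array([ 75.67381261, 575.48453883, 372.54069421]), 'attitude': array([0.13257589, 0.78652379, 0.59497719, 0.09902576])}
```

View pics/c1.png

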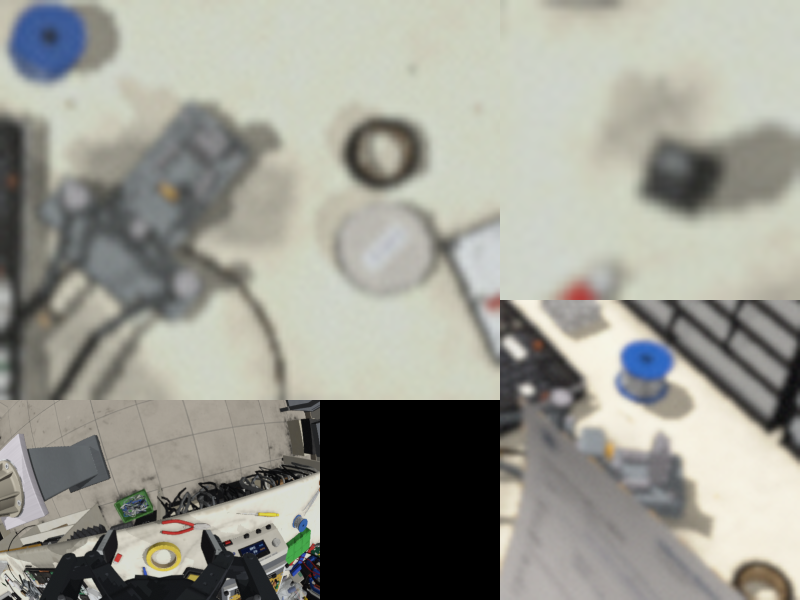

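```bash
cat >> h.py <<'E'
def pose():
    s=manip.read_state();o=s["orientation"];return np.array(s["eef_pos"]),R.from_quat([o[1],o[2],o[3],o[0]])
def goal(yaw): # tool down, tool x at world angle yaw (deg)
    y=np.radians(yaw);x=np.array([np.cos(y),np.sin(y),0]);z=np.array([0,0,-1.]);return R.from_matrix(np.stack([x,np.cross(z,x),z],1))
def plan(p,yaw,n=None,frm=None):
    """straight line with turn: n equal rows (constant world translation -> tool frame varies); prints shares"""
    p0,r0=frm if frm else pose();p=np.array(p,float);r1=goal(yaw)
    rv=(r0.inv()*r1).as_rotvec();d=p-p0
    n=n or max(1,int(np.ceil(max(np.abs(rv).max()/.12,np.linalg.norm(d)/19.9))))
    for k in range(n):
        rk=r0*R.from_rotvec(rv*k/n); print((np.r_[rk.inv().apply(d/n)/20,rv/n/.12]).round(3).tolist())
def wray(n,uv):
    c=info("wrist");K=np.array(c["intrinsics"]);q=np.array(uv,float)-K[:2,2];r=np.linalg.norm(q);t=r/K[0,0]
    v=np.r_[q/r*np.sin(t),np.cos(t)] if r>0 else np.array([0,0,1.]);return np.array(c["eye"]),att(c)@v
E
python3 - <<'E'
from h import *
p,r=pose();c=info("wrist");A=att(c);e=np.array(c["eye"])
print("tool axes",r.as_matrix().round(3).tolist());print("cam in tool",r.inv().apply(e-p).round(1),"axes",(r.inv().as_matrix()@A).round(3).tolist())
plan([400,380,230],164)
E
```

```text
tool axes [[-0.962, 0.272, -0.001], [0.272, 0.962, -0.001], [0.0, -0.001, -1.0]]
cam in tool [  83.9   -0.5 -141.9] axes [[-0.0, -0.945, -0.327], [1.0, 0.0, -0.001], [0.001, -0.327, 0.945]]
[-0.88, -0.313, 0.002, -0.001, -0.0, 0.002]
[-0.88, -0.313, 0.002, -0.001, -0.0, 0.002]
[-0.88, -0.312, 0.002, -0.001, -0.0, 0.002]
[-0.88, -0.312, 0.002, -0.001, -0.0, 0.002]
[-0.88, -0.312, 0.002, -0.001, -0.0, 0.002]
[-0.88, -0.312, 0.002, -0.001, -0.0, 0.002]
[-0.88, -0.312, 0.002, -0.001, -0.0, 0.002]
[-0.88, -0.311, 0.002, -0.001, -0.0, 0.002]
[-0.88, -0.311, 0.002, -0.001, -0.0, 0.002]
[-0.88, -0.311, 0.002, -0.001, -0.0, 0.002]
[-0.88, -0.311, 0.002, -0.001, -0.0, 0.002]
[-0.88, -0.311, 0.002, -0.001, -0.0, 0.002]
[-0.88, -0.31, 0.002, -0.001, -0.0, 0.002]
[-0.88, -0.31, 0.002, -0.001, -0.0, 0.002]
[-0.88, -0.31, 0.002, -0.001, -0.0, 0.002]
[-0.881, -0.31, 0.002, -0.001, -0.0, 0.002]
```

Call:
{"op": "play_rows", "data": {"commands": [[-0.89,-0.455,0,0,0,0,-1],[-0.89,-0.455,0,0,0,0,-1],[-0.89,-0.455,0,0,0,0,-1],[-0.89,-0.455,0,0,0,0,-1],[-0.89,-0.455,0,0,0,0,-1],[-0.89,-0.455,0,0,0,0,-1],[-0.89,-0.455,0,0,0,0,-1],[-0.89,-0.455,0,0,0,0,-1],[-0.89,-0.455,0,0,0,0,-1],[-0.89,-0.455,0,0,0,0,-1]]}}

```text
time: 1.4
eef_pos: [304.1, 416.1, 231.4]
orientation: [0.0, 0.138, 0.99, 0.0]
force: [0.5, 1.0, -0.3]
opening: 85.2
gripper_force: 0.0
```

Call:
{"op": "play_rows", "data": {"commands": [[-0.89,-0.455,0,0,0,0,-1],[-0.89,-0.455,0,0,0,0,-1],[-0.89,-0.455,0,0,0,0,-1],[-0.89,-0.455,0,0,0,0,-1],[-0.89,-0.455,0,0,0,0,-1],[-0.89,-0.455,0,0,0,0,-1],[-0.89,-0.455,0,0,0,0,-1],[-0.89,-0.455,0,0,0,0,-1],[-0.89,-0.455,0,0,0,0,-1],[-0.89,-0.455,0,0,0,0,-1]]}}

```text
time: 2.65
eef_pos: [450.5, 280.2, 231.3]
orientation: [0.0, 0.138, 0.99, 0.0]
force: [0.7, -0.4, 0.4]
opening: 85.5
gripper_force: 0.0
```

```bash
python3 - <<'E'
from h import *
s=manip.read_state();print(s["time"],s["eef_pos"],s["orientation"])
w,wd=optics.read_camera("wrist");cv2.imwrite("pics/w1.png",w[:,:,::-1]);np.save("w1p.npy",w);np.save("w1d.npy",wd)
c=info("wrist");np.savez("w1c.npz",K=c["intrinsics"],e=c["eye"],A=att(c));print(c)
E
```

```text
2.65 [450.54269387 280.23093397 231.32644141] [3.85551745e-05 1.37525313e-01 9.90498249e-01 7.85147589e-05]
{'intrinsics': array([[309.70691629,   0.        , 318.22325541],
       [  0.        , 309.70691629, 200.84936948],
       [  0.        ,   0.        ,   1.        ]]), 'eye': array([371.30619116, 301.63479258, 372.99712111]), 'attitude': array([0.13308063, 0.78699232, 0.59411117, 0.09982264])}
```

View pics/w1.png

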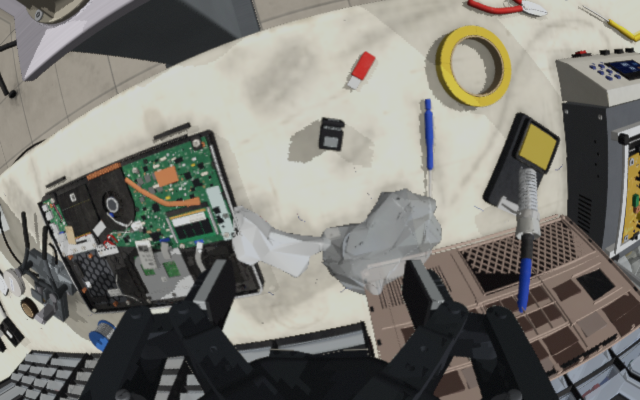

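```bash
cat >> h.py <<'E'
def wpts(d,K,e,A):
    v,u=np.mgrid[0:400,0:640];q=np.stack([u-K[0,2],v-K[1,2]],-1).astype(float);r=np.linalg.norm(q,axis=-1);t=r/K[0,0]
    f=np.where(r>0,np.tan(t)/np.maximum(r,1e-9),1/K[0,0])
    P=np.dstack([q*f[...,None],np.ones_like(r)])*d[...,None]
    return P@A.T+e
E
python3 - <<'E'
from h import *
w=np.load("w1p.npy");d=np.load("w1d.npy");c=np.load("w1c.npz");P=wpts(d,c["K"],c["e"],c["A"])
S=P[110:160,305:355];m=(S[...,2]>44)
t=S[m][:,:2];print(m.sum(),t.mean(0),S[m][:,2].mean(),cv2.minAreaRect(t.astype(np.float32)))
print("table z",np.median(P[90:110,300:360,2]))
z=np.full((50,50,3),0,np.uint8);z[...]=np.clip(S[...,2:]*4,0,255)
o=np.hstack([cv2.resize(w[110:160,305:355],(400,400),interpolation=2),cv2.resize(z,(400,400),interpolation=0)])
cv2.imwrite("pics/c2.png",o[:,:,::-1])
print(S[5:45:2,10:40:2,2].round().astype(int))
E
```

```text
699 [411.72276979 303.60901748] 59.575712883444304 ((401.9131774902344, 306.7110900878906), (26.027206420898438, 56.32768630981445), 74.6168441772461)
table z -0.9496821383158078
[[  1   0  -1   0  -1  -1  -1  -1  -1  -2  -1  -1  -3  -2   0]
 [ -2  -1   0  -2  13   8  -1  -1  -2  -1   1  -1   0   1  -2]
 [  0  -2  -2  18  51  51  45  44  45  40  36  32  18   0  -1]
 [ -2  -3  -1  37 373 373  53  53  54  53  54  53  39  34   0]
 [  0   0   0  46  54  54  52  52  53  51  52  53  54  52  53]
 [  0  -1   0  13  14  50  53 373  53  52  53  53  53  53  53]
 [ -1  -1   0  43  44  48  48  47  48  47  49  48  50  51  51]
 [ -1  -1  -1  52  52  52  54  54  52  53  49  50  49   0   0]
 [ -2  -1   1  53  51  54  53  54  54  54  53  53  53  52  50]
 [ -2   0  -1  53  54  53  54  53  53  53  54  54  53  53  53]
 [  0  -2  30  53  53  53  54  53  53  55  54  54  53  54  51]
 [  0  -2  31  53  53  54  55  54  53  54  53  52  55  55  -1]
 [ -1  -1  37  53  54  53  55  54  53  53  55  53  53  53   0]
 [  0  -1  52  53  54  52  54  54 373  53  52  54  54  53  -2]
 [  1  -1  53  52  55  54  54  53  55  55  54  55  53  53   0]
 [ -1  -1  52  54  54  53  53  55  54  54  54  53  54 373  -1]
 [ -1   1  53  53  53  53  52  53  53  54  52  54  53  54   0]
 [ -2  -2  -1  -1  -1   0  52  53  54  53  52  53  53  53   0]
 [ -1   0  -1   0  -1  -1   0  -1   0  -1  -1  52  54   0  -1]
 [ -1   0  -1  -1   1  -2  -1  -2   0  -3   0   0  -1   0  -1]]
```

View pics/c2.png

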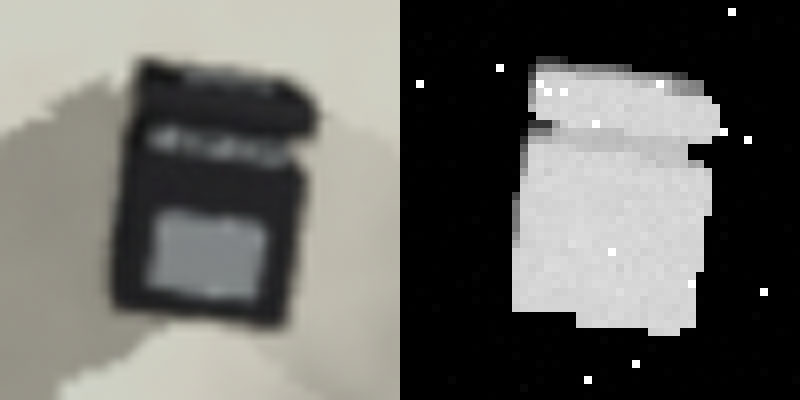

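```bash
python3 - <<'E'
from h import *
d=np.load("w1d.npy");c=np.load("w1c.npz");P=wpts(d,c["K"],c["e"],c["A"])
S=P[110:160,305:355];m=(S[...,2]>44)&(S[...,2]<58);rr=np.arange(50)[:,None]
for nm,k in(("all",m),("shell",m&(rr>=20)),("shell22",m&(rr>=22)),("cover",m&(rr<=14))):
    t=S[k][:,:2].astype(np.float32);print(nm,cv2.minAreaRect(t),t.mean(0))
# side edges of shell: left/right columns per row
L=[];Rt=[]
for r in range(22,37):
    cs=np.where(m[r])[0];L.append(S[r,cs[0],:2]);Rt.append(S[r,cs[-1],:2])
for E_ in(L,Rt):
    vx,vy,x0,y0=cv2.fitLine(np.array(E_,np.float32),cv2.DIST_HUBER,0,.01,.01).ravel();print(np.degrees(np.arctan2(vy,vx)),x0,y0)
E
```

```text
all ((412.76788330078125, 303.7289123535156), (24.208742141723633, 32.47731018066406), 67.6505126953125) [412.609   303.65222]
shell ((417.50067138671875, 301.7893371582031), (24.241025924682617, 22.226043701171875), 67.87784576416016) [417.2429  302.04007]
shell22 ((418.09783935546875, 301.54656982421875), (24.241025924682617, 20.936786651611328), 67.87784576416016) [418.16025 301.756  ]
cover ((399.3643798828125, 308.591796875), (23.60032844543457, 5.104220390319824), 74.07891082763672) [399.4699  307.45334]
-21.306736 413.18182 290.84656
-23.801123 419.0819 313.54785
```

```bash
python3 - <<'E'
from h import *
d=np.load("w1d.npy");c=np.load("w1c.npz");P=wpts(d,c["K"],c["e"],c["A"])[:260].reshape(-1,3)
D=P[:,:2]-[417.4,301.8];a=np.radians(-22.2);X=D@[np.cos(a),np.sin(a)];Y=D@[-np.sin(a),np.cos(a)]
k=(abs(X)<50)&(abs(Y)<75)&(P[:,2]>8)&(P[:,2]<300)&~((X>-24)&(X<14)&(abs(Y)<16));print(k.sum(),np.c_[X[k],Y[k],P[k,2]][::15].round()[:20])
plan([417.4,301.8,110],157.8,8)
E
```

```text
3 [[ 35. -58. 248.]]
[0.25, 0.078, 0.757, -0.0, 0.002, 0.114]
[0.251, 0.074, 0.757, -0.0, 0.002, 0.114]
[0.252, 0.071, 0.757, -0.0, 0.002, 0.114]
[0.253, 0.067, 0.757, -0.0, 0.002, 0.114]
[0.253, 0.064, 0.757, -0.0, 0.002, 0.114]
[0.254, 0.06, 0.757, -0.0, 0.002, 0.114]
[0.255, 0.057, 0.757, -0.0, 0.002, 0.114]
[0.255, 0.053, 0.757, -0.0, 0.002, 0.114]
```

Call:
{"op": "play_rows", "data": {"commands": [[0.253,0.065,0.757,0,0,0.114,-1],[0.253,0.065,0.757,0,0,0.114,-1],[0.253,0.065,0.757,0,0,0.114,-1],[0.253,0.065,0.757,0,0,0.114,-1],[0.253,0.065,0.757,0,0,0.114,-1],[0.253,0.065,0.757,0,0,0.114,-1],[0.253,0.065,0.757,0,0,0.114,-1],[0.253,0.065,0.757,0,0,0.114,-1],[0,0,0,0,0,0,-1]]}}

```text
time: 3.82
eef_pos: [413.3, 303.6, 108.7]
orientation: [-0.001, 0.191, 0.982, -0.001]
force: [1.3, -0.1, -0.2]
opening: 85.2
gripper_force: 0.0
```

```bash
cat >> h.py <<'E'
def snap(tag):
    p=pose();c=info("wrist");w,d=optics.read_camera("wrist");P=wpts(d,np.array(c["intrinsics"]),np.array(c["eye"]),att(c));np.savez(f"{tag}.npz",w=w,P=P,d=d);return p,w,P
E
python3 - <<'E'
from h import *
p,w,P=snap("w2");print(p[0],p[1].as_matrix()[:,0])
k=(P[...,2]>46)&(P[...,2]<58)&(np.hypot(P[...,0]-415,P[...,1]-303)<30)
n,l,st,_=cv2.connectedComponentsWithStats(k.astype(np.uint8));i=1+st[1:,4].argmax();print(st[i]);t=P[l==i][:,:2].astype(np.float32);print(cv2.minAreaRect(t))
plan([417.4,301.8,20],157.8,6)
x,y,ww,hh,_=st[i];cv2.imwrite("pics/w2.png",cv2.resize(w[max(0,y-80):y+hh+80,max(0,x-120):x+ww+120],(600,400),interpolation=2)[:,:,::-1])
E
```

```text
[413.25444195 303.64788883 108.70139887] [-0.92680657  0.3755345   0.00184882]
[ 303  193   35   46 1520]
((410.28375244140625, 305.3443908691406), (23.727802276611328, 32.11412811279297), 67.80245971679688)
[-0.033, -0.005, 0.747, -0.001, -0.001, 0.003]
[-0.033, -0.005, 0.747, -0.001, -0.001, 0.003]
[-0.032, -0.005, 0.747, -0.001, -0.001, 0.003]
[-0.032, -0.005, 0.747, -0.001, -0.001, 0.003]
[-0.032, -0.005, 0.747, -0.001, -0.001, 0.003]
[-0.032, -0.006, 0.747, -0.001, -0.001, 0.003]
```

Call:
{"op": "play_rows", "data": {"commands": [[-0.02,0,0.747,0,0,0,-1],[-0.02,0,0.747,0,0,0,-1],[-0.02,0,0.747,0,0,0,-1],[-0.02,0,0.747,0,0,0,-1],[-0.02,0,0.747,0,0,0,-1],[-0.02,0,0.747,0,0,0,-1],[0,0,0,0,0,0,-1],[0,0,0,0,0,0,-1]]}}

```text
time: 4.88
eef_pos: [417.0, 303.2, 20.7]
orientation: [0.0, 0.191, 0.982, 0.0]
force: [-0.1, 0.2, 0.3]
opening: 85.5
gripper_force: 0.0
```

```bash
python3 - <<'E'
from h import *
p,w,P=snap("w3");print(p[0],p[1].as_matrix()[:,0])
cv2.imwrite("pics/w3.png",w[:,:,::-1])
E
```

```text
[416.96118027 303.21506117  20.71181435] [-9.26722690e-01  3.75745973e-01 -1.39100638e-04]
```

View pics/w3.png

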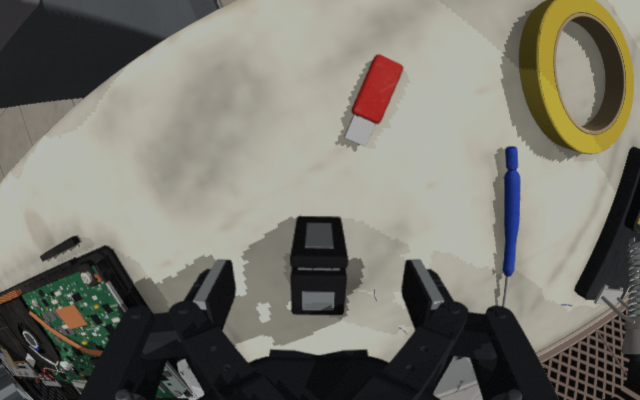

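Call:
{"op": "play_rows", "data": {"commands": [[0,0,0,0,0,0,1],[0,0,0,0,0,0,1],[0,0,0,0,0,0,1],[0,0,0,0,0,0,1],[0,0,0,0,0,0,1],[0,0,0,0,0,0,1],[0,0,0,0,0,0,1],[0,0,0,0,0,0,1]]}}

```text
time: 5.92
eef_pos: [417.1, 303.2, 20.9]
orientation: [0.0, 0.191, 0.982, 0.0]
force: [0.0, 0.1, 5.6]
opening: 23.3
gripper_force: 59.1
```

```bash
python3 - <<'E'
from h import *
p,w,P=snap("w4");print(p[0],p[1].as_matrix()[:,0])
T=(P-p[0])@p[1].as_matrix()  # tool frame
k=(P[...,2]>47)&(P[...,2]<59)&(np.hypot(T[...,0],T[...,1])<35)&(abs(T[...,1])<13)
t=T[k][:,:2].astype(np.float32);print(k.sum(),t.min(0),t.max(0),np.percentile(t,[2,98],axis=0),cv2.minAreaRect(t))
E
```

```text
[417.09467857 303.23203559  20.88887666] [-9.26704432e-01  3.75790674e-01 -5.15261852e-04]
3941 [-11.599399 -12.996757] [23.404266 12.996204] [[ -8.09923706 -12.41225033]
 [ 22.56400032  12.23637905]] ((5.899406433105469, 0.0015020370483398438), (35.003997802734375, 25.98813819885254), 0.014853552915155888)
```

```bash
python3 - <<'E'
from h import *
s=manip.read_state();print(np.degrees(s["q"]).round(1))
P=pts("top",np.load("top_d.npy")).reshape(-1,3)
for y in range(320,-460,-60):
    for x0,x1 in((300,400),(400,500),(500,600),(600,650),(650,700)):
        k=(abs(P[:,1]-y)<30)&(P[:,0]>x0)&(P[:,0]<x1);print(int(np.percentile(P[k,2],99)) if k.any() else None,end=" ")
    print(y)
f=(np.array([417,303.2,190.]),goal(157.8))
plan([585,-343,190],141,34,f)
E
```

```text
[ 27.1  20.9 -25.2  43.9   0.   49.2]
713 55 67 537 535 320
704 44 60 538 535 260
6 31 37 538 536 200
25 28 30 7 378 140
26 29 28 5 379 80
28 29 27 7 378 20
29 30 26 19 377 -40
29 30 27 24 378 -100
31 60 25 38 377 -160
59 60 67 43 378 -220
8 70 70 7 377 -280
153 26 77 6 378 -340
295 24 8 6 378 -400
[-0.588, -0.787, 0.0, 0.0, 0.0, 0.072]
[-0.595, -0.781, 0.0, 0.0, 0.0, 0.072]
[-0.601, -0.776, 0.0, 0.0, 0.0, 0.072]
[-0.608, -0.771, 0.0, 0.0, 0.0, 0.072]
[-0.615, -0.766, 0.0, 0.0, 0.0, 0.072]
[-0.621, -0.76, 0.0, 0.0, 0.0, 0.072]
[-0.628, -0.755, 0.0, 0.0, 0.0, 0.072]
[-0.634, -0.75, 0.0, 0.0, 0.0, 0.072]
[-0.641, -0.744, 0.0, 0.0, 0.0, 0.072]
[-0.647, -0.739, 0.0, 0.0, 0.0, 0.072]
[-0.653, -0.733, 0.0, 0.0, 0.0, 0.072]
[-0.66, -0.727, 0.0, 0.0, 0.0, 0.072]
[-0.666, -0.722, 0.0, 0.0, 0.0, 0.072]
[-0.672, -0.716, 0.0, 0.0, 0.0, 0.072]
[-0.678, -0.71, 0.0, 0.0, 0.0, 0.072]
[-0.684, -0.704, 0.0, 0.0, 0.0, 0.072]
[-0.69, -0.698, 0.0, 0.0, 0.0, 0.072]
[-0.696, -0.692, 0.0, 0.0, 0.0, 0.072]
[-0.702, -0.686, 0.0, 0.0, 0.0, 0.072]
[-0.708, -0.68, 0.0, 0.0, 0.0, 0.072]
[-0.714, -0.674, 0.0, 0.0, 0.0, 0.072]
[-0.72, -0.668, 0.0, 0.0, 0.0, 0.072]
[-0.726, -0.662, 0.0, 0.0, 0.0, 0.072]
[-0.731, -0.655, 0.0, 0.0, 0.0, 0.072]
[-0.737, -0.649, 0.0, 0.0, 0.0, 0.072]
[-0.742, -0.643, 0.0, 0.0, 0.0, 0.072]
[-0.748, -0.636, 0.0, 0.0, 0.0, 0.072]
[-0.753, -0.63, 0.0, 0.0, 0.0, 0.072]
[-0.759, -0.623, 0.0, 0.0, 0.0, 0.072]
[-0.764, -0.617, 0.0, 0.0, 0.0, 0.072]
[-0.769, -0.61, 0.0, 0.0, 0.0, 0.072]
[-0.775, -0.603, 0.0, 0.0, 0.0, 0.072]
[-0.78, -0.597, 0.0, 0.0, 0.0, 0.072]
[-0.785, -0.59, 0.0, 0.0, 0.0, 0.072]
```

Call:
{"op": "play_rows", "data": {"commands": [[0,0,-0.3,0,0,0,1],[0,0,-0.7,0,0,0,1],[0,0,-1,0,0,0,1],[0,0,-1,0,0,0,1],[0,0,-1,0,0,0,1],[0,0,-1,0,0,0,1],[0,0,-1,0,0,0,1],[0,0,-1,0,0,0,1],[0,0,-1,0,0,0,1],[0,0,-0.5,0,0,0,1]]}}

```text
time: 7.22
eef_pos: [417.1, 303.3, 192.2]
orientation: [0.001, 0.191, 0.982, 0.001]
force: [-0.0, 0.4, -0.5]
opening: 23.7
gripper_force: 58.7
```

Call:
{"op": "play_rows", "data": {"commands": [[-0.588,-0.787,0,0,0,0.072,1],[-0.595,-0.781,0,0,0,0.072,1],[-0.601,-0.776,0,0,0,0.072,1],[-0.608,-0.771,0,0,0,0.072,1],[-0.615,-0.766,0,0,0,0.072,1],[-0.621,-0.76,0,0,0,0.072,1],[-0.628,-0.755,0,0,0,0.072,1],[-0.634,-0.75,0,0,0,0.072,1],[-0.641,-0.744,0,0,0,0.072,1],[-0.647,-0.739,0,0,0,0.072,1]]}}

```text
time: 8.48
eef_pos: [466.3, 112.4, 190.4]
orientation: [-0.0, 0.234, 0.972, -0.0]
force: [0.7, -0.6, -0.9]
opening: 23.1
gripper_force: 58.7
```

Call:
{"op": "play_rows", "data": {"commands": [[-0.653,-0.733,0,0,0,0.072,1],[-0.66,-0.727,0,0,0,0.072,1],[-0.666,-0.722,0,0,0,0.072,1],[-0.672,-0.716,0,0,0,0.072,1],[-0.678,-0.71,0,0,0,0.072,1],[-0.684,-0.704,0,0,0,0.072,1],[-0.69,-0.698,0,0,0,0.072,1],[-0.696,-0.692,0,0,0,0.072,1],[-0.702,-0.686,0,0,0,0.072,1],[-0.708,-0.68,0,0,0,0.072,1]]}}

```text
time: 9.72
eef_pos: [516.7, -78.1, 190.5]
orientation: [-0.0, 0.276, 0.961, 0.0]
force: [0.2, -0.2, -0.5]
opening: 23.1
gripper_force: 58.6
```

Call:
{"op": "play_rows", "data": {"commands": [[-0.714,-0.674,0,0,0,0.072,1],[-0.72,-0.668,0,0,0,0.072,1],[-0.726,-0.662,0,0,0,0.072,1],[-0.731,-0.655,0,0,0,0.072,1],[-0.737,-0.649,0,0,0,0.072,1],[-0.742,-0.643,0,0,0,0.072,1],[-0.748,-0.636,0,0,0,0.072,1],[-0.753,-0.63,0,0,0,0.072,1],[-0.759,-0.623,0,0,0,0.072,1],[-0.764,-0.617,0,0,0,0.072,1]]}}

```text
time: 10.98
eef_pos: [566.4, -268.1, 190.5]
orientation: [0.0, 0.317, 0.948, 0.0]
force: [0.3, -0.3, -0.8]
opening: 23.0
gripper_force: 58.6
```

Call:
{"op": "play_rows", "data": {"commands": [[-0.769,-0.61,0,0,0,0.072,1],[-0.775,-0.603,0,0,0,0.072,1],[-0.78,-0.597,0,0,0,0.072,1],[-0.785,-0.59,0,0,0,0.072,1],[0,0,0,0,0,0,1],[0,0,0,0,0,0,1]]}}

```text
time: 11.72
eef_pos: [585.8, -342.6, 190.2]
orientation: [-0.0, 0.333, 0.943, 0.0]
force: [0.3, 0.2, -0.7]
opening: 22.9
gripper_force: 58.6
```

```bash
python3 - <<'E'
from h import *
p,w,P=snap("w5");print(p[0],p[1].as_matrix()[:,0])
cv2.imwrite("pics/w5.png",cv2.resize(w,(800,500),interpolation=2)[:,:,::-1])
E
```

```text
[ 585.78387363 -342.57764159  190.23732095] [-0.77820104  0.62801459  0.00090208]
```

View pics/w5.png

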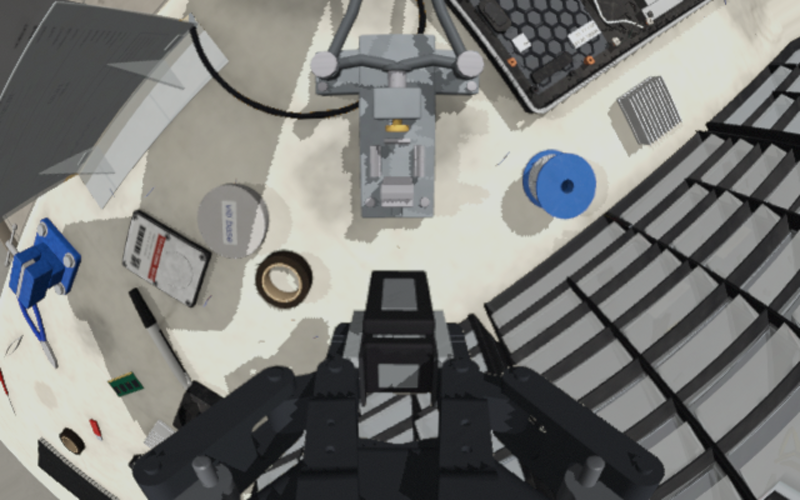

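```bash
python3 - <<'E'
from h import *
f=np.load("w5.npz");w=f["w"];P=f["P"];v0,v1,u0,u1=20,180,240,400
a=cv2.resize(w[v0:v1,u0:u1],(600,600),interpolation=2)
cv2.imwrite("pics/c5.png",a[:,:,::-1])
np.set_printoptions(linewidth=300)
print(P[104:180:2,286:352:2,2].round().astype(int))
E
```

```text
[[-2 24 23 ... 25 -1 -2]
 [ 0 25 24 ... 25  0 -1]
 [-1 24 25 ... 24 -1  0]
 ...
 [ 0  0 24 ... 24 -1  0]
 [ 0 -1  0 ...  0  0  0]
 [-1 -1 -1 ...  0 -1  0]]
```

View pics/c5.png

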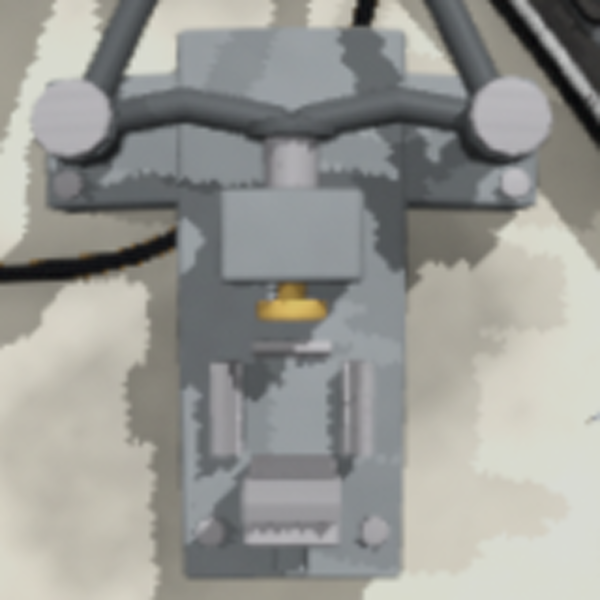

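```bash
python3 - <<'E'
from h import *
f=np.load("w5.npz");P=f["P"];p,r=pose()
def at(x,y,k=1):
    u=240+x/3.75;v=20+y/3.75;u,v=int(round(u-.3)),int(round(v-.3));return np.median(P[v-k:v+k+1,u-k:u+k+1].reshape(-1,3),0)
L=at(73,118,3);Rr=at(510,118,3);m=(L+Rr)/2;d=L-Rr;print("knobs",L,Rr,np.linalg.norm(d[:2]))
yaw=np.arctan2(d[1],d[0])-np.pi/2
print("yaw",np.degrees(yaw))
# knobs by depth blobs
Q=P[:,:]; 
for yw in(yaw,):
    X=np.array([np.cos(yw),np.sin(yw)]);Y=np.array([-X[1],X[0]]);o=m[:2]
    print("origin",o,"nest",o+72*X)
    fr=lambda q:np.r_[(q[:2]-o)@X,(q[:2]-o)@Y,q[2]].round(1)
    for n,x,y in[("wallL top",226,410),("wallR top",352,410),("baseL",190,300),("baseR",397,300),("ramtip",292,310),("lip",292,348),("anvil top",292,505),("anvfrontmid",292,468),("floor",292,410),("block",292,235)]: print(n,fr(at(x,y)))
    F=np.dstack([(P[...,:2]-o)@X,(P[...,:2]-o)@Y,P[...,2]])
    # base plate edges along rows (z 20..28), y range
    yl=[];
    for xx in range(40,116,6):
        k=(abs(F[...,0]-xx)<3)&(abs(F[...,2]-25)<4)&(abs(F[...,1])<50);yy=F[k][:,1];yl.append((xx,yy.min().round(1),yy.max().round(1)))
    print(yl)
    # anvil
    k=(F[...,2]>60)&(F[...,0]>78)&(F[...,0]<120)&(abs(F[...,1])<20);print("anvil",k.sum(),np.percentile(F[k],[1,50,99],axis=0).round(1),cv2.minAreaRect(F[k][:,:2].astype(np.float32)))
    for s in(1,-1):
        k=(F[...,2]>31)&(F[...,2]<40)&(F[...,0]>55)&(F[...,0]<84)&(s*F[...,1]>8)&(s*F[...,1]<25);print("wall",k.sum(),np.percentile(F[k],[1,25,50,75,99],axis=0).round(1).tolist())
# housing in tool frame
T=(P-p)@r.as_matrix()
k=(T[...,2]<-20)&(T[...,2]>-45)&(abs(T[...,1])<13)&(abs(T[...,0])<35)
print("housing",np.percentile(T[k],[1,50,99],axis=0).round(1))
np.savez("press.npz",o=m[:2],yaw=yaw)
plan(np.r_[m[:2]+72*X,190],np.degrees(yaw)+180)
E
```

```text
knobs [ 455.99192016 -302.82399315   65.78747595] [ 518.30073287 -225.92835971   65.86797985] 98.97134222695115
yaw -219.0179764315702
origin [ 487.14632652 -264.37617643] nest [ 431.2060363  -219.04755489]
wallL top [-71.9  16.5  35.7]
wallR top [-72.1 -16.   34.6]
baseL [-44.   26.9  24.4]
baseR [-43.9 -27.8  24.1]
ramtip [-45.7  -0.6  59.9]
lip [-55.9  -0.6  28.9]
anvil top [-89.   -0.7  75.8]
anvfrontmid [-84.7  -0.7  46.5]
floor [-73.1  -0.6  24.6]
block [-28.5  -0.6  66.4]Traceback (most recent call last):
  File "<stdin>", line 19, in <module>
    return umr_minimum(a, axis, None, out, keepdims, initial, where)
ValueError: zero-size array to reduction operation minimum which has no identity
```

```bash
python3 - <<'E'
from h import *
f=np.load("w5.npz");P=f["P"];p,r=pose()
o=np.array([487.146,-264.376]);yaw=np.radians(-39.02);X=np.array([np.cos(yaw),np.sin(yaw)]);Y=np.array([-X[1],X[0]])
F=np.dstack([(P[...,:2]-o)@X,(P[...,:2]-o)@Y,P[...,2]])
yl=[]
for xx in range(40,116,10):
    k=(abs(F[...,0]-xx)<4)&(abs(F[...,2]-25)<4)&(abs(F[...,1])<50);yy=F[k][:,1];yl.append((xx,*np.percentile(yy,[.5,99.5]).round(1)))
print(yl)
k=(F[...,2]>70)&(F[...,2]<80)&(F[...,0]>78)&(F[...,0]<120)&(abs(F[...,1])<20);print("anvil",k.sum(),np.percentile(F[k],[1,50,99],axis=0).round(1).tolist(),cv2.minAreaRect(F[k][:,:2].astype(np.float32)))
for s in(1,-1):
    k=(F[...,2]>32)&(F[...,2]<40)&(F[...,0]>55)&(F[...,0]<84)&(s*F[...,1]>8)&(s*F[...,1]<25);print("wall",k.sum(),np.percentile(F[k],[1,25,50,75,99],axis=0).round(1).tolist(),cv2.minAreaRect(F[k][:,:2].astype(np.float32)))
T=(P-p)@r.as_matrix()
k=(T[...,2]<-20)&(T[...,2]>-45)&(abs(T[...,1])<15)&(abs(T[...,0])<35)
print("housing",k.sum(),np.percentile(T[k],[1,50,99],axis=0).round(1).tolist())
for a in range(-14,30,2):
    kk=k&(abs(T[...,0]-a)<1);print(a,kk.sum(),np.percentile(T[kk][:,1:],[2,50,98],axis=0).round(1).tolist() if kk.any() else "")
E
```

```text
[(40, np.float64(-29.9), np.float64(29.0)), (50, np.float64(-29.9), np.float64(29.2)), (60, np.float64(-29.1), np.float64(29.3)), (70, np.float64(-29.2), np.float64(30.5)), (80, np.float64(-29.4), np.float64(29.7)), (90, np.float64(-28.5), np.float64(29.9)), (100, np.float64(-28.8), np.float64(30.1)), (110, np.float64(-30.1), np.float64(30.4))]
anvil 252 [[85.5, -11.0, 70.1], [88.9, -0.2, 75.0], [92.8, 10.8, 77.6]] ((90.0232162475586, -0.08939456939697266), (22.067028045654297, 9.836663246154785), 87.2802505493164)
wall 160 [[60.2, 13.2, 32.1], [65.4, 15.8, 34.1], [71.8, 16.9, 35.3], [77.3, 18.7, 36.3], [82.7, 19.9, 38.0]] ((71.63501739501953, 16.79275894165039), (6.880274295806885, 22.94106674194336), 88.37006378173828)
wall 178 [[60.4, -20.5, 32.3], [66.1, -18.6, 34.3], [71.3, -17.4, 35.3], [77.0, -15.6, 36.2], [82.7, -13.8, 38.1]] ((71.6480941772461, -17.134761810302734), (6.721146106719971, 22.645408630371094), 89.34519958496094)
housing 4863 [[-9.1, -14.4, -44.1], [10.1, -0.4, -32.2], [22.6, 14.3, -20.9]]
-14 0 
-12 8 [[-13.7, -37.0], [-0.6, -36.2], [12.5, -35.6]]
-10 46 [[-14.2
[... 252 characters left out ...]
]]
0 246 [[-14.0, -44.1], [-0.4, -32.9], [12.5, -31.5]]
2 227 [[-13.9, -42.1], [-1.2, -32.8], [12.4, -31.4]]
4 288 [[-14.0, -44.1], [-0.4, -32.9], [12.4, -31.3]]
6 307 [[-14.3, -43.4], [-0.4, -32.7], [13.2, -31.2]]
8 288 [[-14.6, -37.5], [-1.0, -32.6], [13.3, -31.2]]
10 522 [[-14.8, -38.1], [3.2, -32.2], [14.8, -21.5]]
12 585 [[-13.3, -44.0], [0.1, -31.1], [14.5, -25.5]]
14 82 [[-11.1, -32.5], [-3.3, -29.3], [9.8, -26.4]]
16 80 [[-10.9, -32.7], [-0.2, -31.8], [9.7, -30.4]]
18 222 [[-11.9, -33.2], [0.8, -32.2], [11.2, -30.9]]
20 263 [[-11.9, -33.4], [-0.8, -32.3], [11.1, -30.7]]
22 859 [[-11.6, -32.8], [-0.4, -27.3], [10.8, -20.3]]
24 6 [[-10.2, -32.4], [-0.6, -24.7], [3.8, -20.7]]
26 0 
28 0
```

```bash
python3 - <<'E'
from h import *
plan([544.9,-310.9,115],140.98,5)
E
```

```text
[0.515, -0.013, 0.754, 0.0, -0.001, 0.004]
[0.515, -0.013, 0.754, 0.0, -0.001, 0.004]
[0.515, -0.013, 0.754, 0.0, -0.001, 0.004]
[0.515, -0.013, 0.754, 0.0, -0.001, 0.004]
[0.515, -0.013, 0.754, 0.0, -0.001, 0.004]
```

Call:
{"op": "play_rows", "data": {"commands": [[0.515,-0.013,0.754,0,0,0.004,1],[0.515,-0.013,0.754,0,0,0.004,1],[0.515,-0.013,0.754,0,0,0.004,1],[0.515,-0.013,0.754,0,0,0.004,1],[0.515,-0.013,0.754,0,0,0.004,1],[0,0,0,0,0,0,1],[0,0,0,0,0,0,1],[0,0,0,0,0,0,1]]}}

```text
time: 12.78
eef_pos: [546.0, -312.0, 116.1]
orientation: [0.001, 0.334, 0.943, -0.0]
force: [-0.3, -0.0, -0.9]
opening: 23.4
gripper_force: 58.6
```

```bash
python3 - <<'E'
from h import *
p,w,P=snap("w6");print(p[0],p[1].as_matrix().round(4).tolist())
cv2.imwrite("pics/w6.png",cv2.resize(w[60:360,120:520],(800,600),interpolation=2)[:,:,::-1])
o=np.array([487.146,-264.376]);yaw=np.radians(-39.02);X=np.array([np.cos(yaw),np.sin(yaw)]);Y=np.array([-X[1],X[0]])
F=np.dstack([(P[...,:2]-o)@X,(P[...,:2]-o)@Y,P[...,2]]);print("tcp in press",(p[0][:2]-o)@X,(p[0][:2]-o)@Y)
for s in(1,-1):
    k=(F[...,2]>31)&(F[...,2]<40)&(F[...,0]>52)&(F[...,0]<84)&(s*F[...,1]>8)&(s*F[...,1]<25);print("wall",k.sum(),np.percentile(F[k],[1,50,99],axis=0).round(1).tolist())
    k=(F[...,2]>62)&(F[...,2]<70)&(abs(F[...,0])<14)&(s*F[...,1]>40)&(s*F[...,1]<62);print("knob",k.sum(),F[k].mean(0) if k.any() else"")
k=(F[...,2]>63)&(F[...,2]<69)&(F[...,0]>12)&(F[...,0]<45)&(abs(F[...,1])<25);print("block",k.sum(),np.percentile(F[k],[1,50,99],axis=0).round(1).tolist())
E
```

```text
[ 545.99367815 -311.95111454  116.14968863] [[-0.7768, 0.6297, 0.0017], [0.6297, 0.7768, -0.0012], [-0.002, 0.0001, -1.0]]
tcp in press 75.67319911653415 0.08765062822976644
wall 305 [[59.2, 13.2, 31.5], [69.8, 16.9, 35.1], [83.0, 20.9, 37.8]]
knob 657 [-0.83215441 49.25052359 65.7771291 ]
wall 309 [[59.4, -20.5, 31.4], [70.4, -16.6, 35.0], [82.9, -12.8, 37.7]]
knob 663 [ -0.32502636 -49.83049325  65.70448318]
block 1708 [[17.8, -16.3, 64.5], [27.9, -0.5, 66.3], [38.4, 15.9, 67.8]]
```

View pics/w6.png

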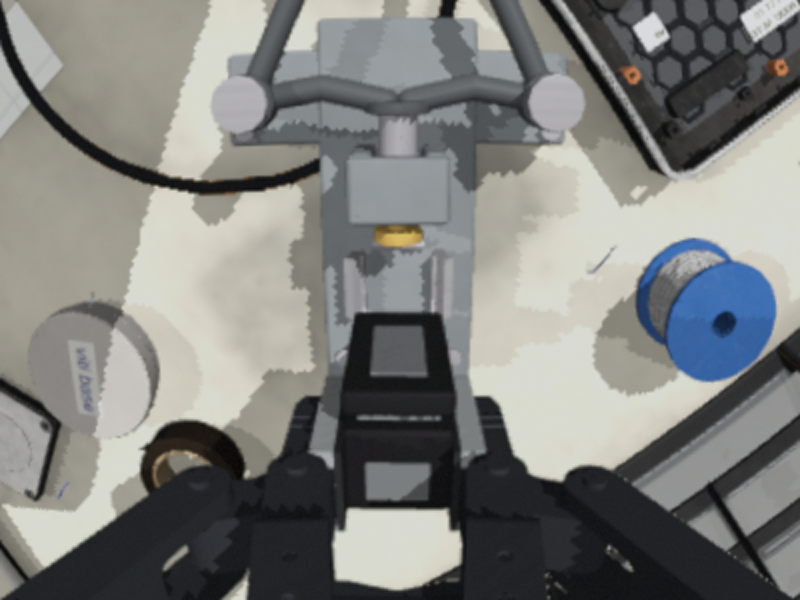

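Call:
{"op": "play_rows", "data": {"commands": [[0.065,-0.005,0,0,0,0,1],[0,0,0,0,0,0,1],[0,0,0.5,0,0,0,1],[0,0,0.5,0,0,0,1],[0,0,0.5,0,0,0,1],[0,0,0.5,0,0,0,1],[0,0,0.25,0,0,0,1],[0,0,0,0,0,0,1],[0,0,0,0,0,0,1]]}}

```text
time: 13.95
eef_pos: [544.3, -310.9, 70.5]
orientation: [0.0, 0.334, 0.943, -0.0]
force: [-0.7, -0.4, -1.3]
opening: 23.3
gripper_force: 58.6
```

```bash
python3 - <<'E'
from h import *
p,w,P=snap("w7");print(p[0],p[1].as_matrix().round(4).tolist(),manip.read_state()["force"])
o=np.array([487.146,-264.376]);yaw=np.radians(-39.02);X=np.array([np.cos(yaw),np.sin(yaw)]);Y=np.array([-X[1],X[0]])
F=np.dstack([(P[...,:2]-o)@X,(P[...,:2]-o)@Y,P[...,2]]);print("tcp in press",(p[0][:2]-o)@X,(p[0][:2]-o)@Y)
for s in(1,-1):
    k=(F[...,2]>31)&(F[...,2]<40)&(F[...,0]>50)&(F[...,0]<84)&(s*F[...,1]>8)&(s*F[...,1]<25);print("wall",k.sum(),np.percentile(F[k],[1,50,99],axis=0).round(1).tolist())
    k=(F[...,2]>62)&(F[...,2]<70)&(abs(F[...,0])<14)&(s*F[...,1]>40)&(s*F[...,1]<62);print("knob",k.sum(),F[k].mean(0) if k.any() else"")
k=(F[...,2]>63)&(F[...,2]<69)&(F[...,0]>12)&(F[...,0]<45)&(abs(F[...,1])<25);print("block",k.sum(),np.percentile(F[k],[1,50,99],axis=0).round(1).tolist())
T=(P-p[0])@p[1].as_matrix()
k=(T[...,2]<-30)&(T[...,2]>-36)&(abs(T[...,1])<11)&(abs(T[...,0])<35)
print("housing",k.sum(),np.percentile(T[k],[1,50,99],axis=0).round(1).tolist())
E
```

```text
[ 544.31731134 -310.88701527   70.46060647] [[-0.7767, 0.6299, 0.0006], [0.6299, 0.7767, -0.0003], [-0.0007, 0.0001, -1.0]] [ 0.07808923 -0.79102498 -0.35438413]
tcp in press 73.70083776661147 -0.1410492334172878
wall 333 [[58.9, 13.7, 31.4], [67.6, 17.7, 35.5], [81.9, 20.9, 37.8]]
knob 1077 [-1.00658132 49.02881416 65.69602224]
wall 290 [[59.1, -20.7, 31.7], [66.9, -17.9, 35.5], [82.5, -13.7, 37.7]]
knob 1061 [ -0.52922621 -49.64226562  65.73297663]
block 2910 [[17.3, -16.1, 63.7], [27.4, -0.2, 66.3], [38.6, 15.9, 67.8]]
housing 2913 [[-8.1, -10.8, -34.0], [8.0, -0.1, -32.5], [22.5, 10.8, -30.2]]
```

Call:
{"op": "play_rows", "data": {"commands": [[0,0,0.25,0,0,0,1],[0,0,0.25,0,0,0,1],[0,0,0.25,0,0,0,1],[0,0,0.15,0,0,0,1],[0,0,0.1,0,0,0,1],[0,0,0.05,0,0,0,1],[0,0,0,0,0,0,1]]}}

```text
time: 14.88
eef_pos: [544.1, -310.7, 49.1]
orientation: [0.0, 0.334, 0.943, 0.0]
force: [0.1, -0.3, -1.0]
opening: 23.3
gripper_force: 58.6
```

Call:
{"op": "play_rows", "data": {"commands": [[0,0,0.05,0,0,0,1],[0,0,0.03,0,0,0,1],[0,0,0,0,0,0,1]]}}

```text
time: 15.25
eef_pos: [544.0, -310.7, 47.5]
orientation: [-0.0, 0.334, 0.943, 0.0]
force: [-0.5, 0.2, -0.2]
opening: 23.2
gripper_force: 58.6
```

Call:
{"op": "play_rows", "data": {"commands": [[0,0,0.03,0,0,0,1],[0,0,0.02,0,0,0,1],[0,0,0,0,0,0,1]]}}

```text
time: 15.62
eef_pos: [544.0, -310.7, 46.5]
orientation: [-0.0, 0.334, 0.943, 0.0]
force: [-0.9, 0.3, -1.1]
opening: 23.5
gripper_force: 58.6
```

Call:
{"op": "play_rows", "data": {"commands": [[0,0,0.03,0,0,0,1],[0,0,0.0,0,0,0,1],[0,0,0,0,0,0,1]]}}

```text
time: 16.0
eef_pos: [544.1, -310.7, 45.9]
orientation: [0.0, 0.334, 0.943, 0.0]
force: [0.6, -0.1, -0.6]
opening: 23.4
gripper_force: 58.9
```

Call:
{"op": "play_rows", "data": {"commands": [[0,0,0.03,0,0,0,1],[0,0,0.0,0,0,0,1],[0,0,0,0,0,0,1]]}}

```text
time: 16.38
eef_pos: [544.2, -310.8, 45.9]
orientation: [0.0, 0.334, 0.943, -0.0]
force: [-1.4, 0.4, 5.3]
opening: 23.4
gripper_force: 59.4
```

Call:
{"op": "play_rows", "data": {"commands": [[0,0,-0.02,0,0,0,0.2],[0,0,0,0,0,0,0.2],[0,0,0,0,0,0,0.0],[0,0,0,0,0,0,0.0],[0,0,-0.4,0,0,0,0],[0,0,-1,0,0,0,0],[0,0,-1,0,0,0,0],[0,0,-1,0,0,0,0],[0,0,-1,0,0,0,0]]}}

```text
time: 17.5
eef_pos: [544.2, -310.8, 135.1]
orientation: [0.0, 0.334, 0.943, -0.0]
force: [0.0, -0.1, 0.1]
opening: 42.7
gripper_force: 0.0
```

```bash
python3 - <<'E'
from h import *
p,w,P=snap("w8");print(p[0])
cv2.imwrite("pics/w8.png",cv2.resize(w[0:300,120:520],(800,600),interpolation=2)[:,:,::-1])
o=np.array([487.146,-264.376]);yaw=np.radians(-39.02);X=np.array([np.cos(yaw),np.sin(yaw)]);Y=np.array([-X[1],X[0]])
F=np.dstack([(P[...,:2]-o)@X,(P[...,:2]-o)@Y,P[...,2]])
k=(F[...,2]>76)&(F[...,2]<82)&(F[...,0]>45)&(F[...,0]<100)&(abs(F[...,1])<15);print("housing",k.sum(),np.percentile(F[k],[1,50,99],axis=0).round(1).tolist())
for xx in range(-200,-20,15):
  for s in(1,-1):
    k=(abs(F[...,0]-xx)<4)&(s*F[...,1]>5)&(s*F[...,1]<70)&(F[...,2]>40)&(F[...,2]<75);print(xx,k.sum(),np.percentile(F[k][:,1:],[3,50,97],axis=0).round(1).tolist() if k.sum()>3 else"",end="  ")
  print()
E
```

```text
[ 544.16054908 -310.77500315  135.05745409]
housing 1368 [[51.2, -11.9, 76.1], [68.2, -0.7, 78.4], [90.5, 11.2, 80.0]]
-200 0   -200 0   
-185 0   -185 0   
-170 0   -170 0   
-155 0   -155 0   
-140 0   -140 0   
-125 0   -125 0   
-110 0   -110 0   
-95 0   -95 0   
-80 132 [[19.3, 52.2], [23.9, 55.2], [29.1, 57.2]]  -80 128 [[-29.9, 51.6], [-25.2, 55.4], [-21.1, 57.2]]  
-65 139 [[19.7, 51.8], [23.7, 55.2], [28.4, 56.5]]  -65 143 [[-29.6, 52.2], [-24.5, 54.7], [-20.4, 56.7]]  
-50 141 [[23.9, 51.9], [28.0, 54.7], [33.2, 56.7]]  -50 144 [[-33.9, 51.8], [-29.0, 54.8], [-24.6, 56.6]]  
-35 147 [[28.4, 51.8], [33.5, 55.0], [38.9, 56.6]]  -35 147 [[-39.8, 52.3], [-33.7, 55.0], [-29.5, 56.7]]
```

View pics/w8.png

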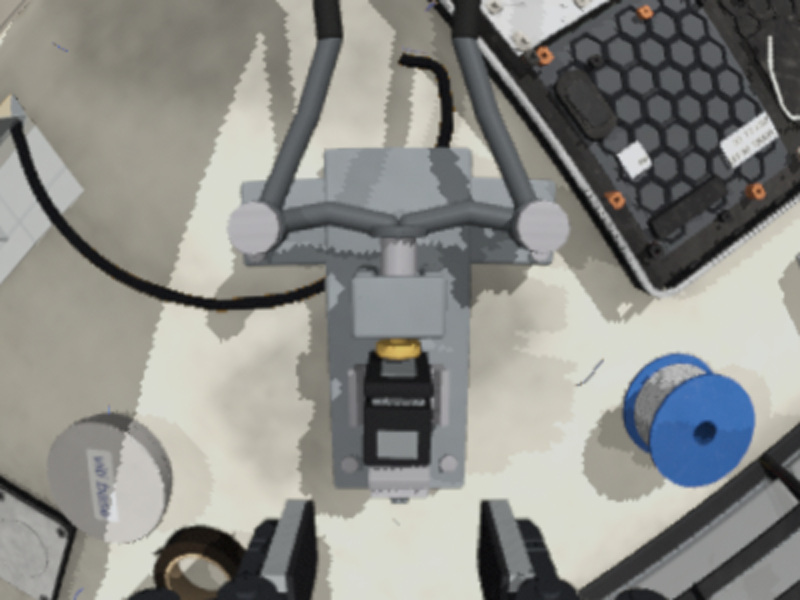

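```bash
python3 - <<'E'
from h import *
o=np.array([487.146,-264.376]);yaw=np.radians(-39.02);X=np.array([np.cos(yaw),np.sin(yaw)]);Y=np.array([-X[1],X[0]])
P=pts("top",np.load("top_d.npy")).reshape(-1,3);F=np.c_[(P[:,:2]-o)@X,(P[:,:2]-o)@Y,P[:,2]]
for y in range(-90,95,10):
    print(y,[int(np.percentile(F[k,2],95)) if (k:=(abs(F[:,0]-x)<7)&(abs(F[:,1]-y)<6)).any() else None for x in range(-150,-50,15)])
plan(np.r_[o-100*X-.2*Y,115],140.98,9)
E
```

```text
-90 [5, 2, 3, 5, 1, 3, 3]
-80 [4, 3, 3, 2, 6, 4, 1]
-70 [3, 2, 3, 5, 6, 3, 3]
-60 [5, 4, 4, 4, 3, 4, 3]
-50 [3, 3, 3, 3, 2, 7, 3]
-40 [6, 58, 57, 36, 34, 6, 31]
-30 [8, 60, 61, 57, 59, 58, 60]
-20 [16, 22, 3, 19, 21, 56, 52]
-10 [26, 24, 27, 2, 3, 3, 2]
0 [26, 29, 26, 19, 3, 17, 6]
10 [25, 28, 26, 26, 11, 15, 16]
20 [22, 55, 60, 62, 59, 55, 58]
30 [29, 56, 61, 59, 56, 43, 54]
40 [26, 23, 27, 26, 26, 29, 29]
50 [25, 27, 27, 24, 26, 27, 26]
60 [30, 29, 27, 29, 27, 23, 20]
70 [27, 28, 30, 29, 27, 18, 24]
80 [26, 27, 27, 28, 21, 21, 23]
90 [24, 27, 28, 27, 19, 18, 19]
[0.973, -0.001, 0.123, 0.0, 0.005, -0.0]
[0.973, -0.001, 0.124, 0.0, 0.005, -0.0]
[0.973, -0.001, 0.124, 0.0, 0.005, -0.0]
[0.973, -0.001, 0.125, 0.0, 0.005, -0.0]
[0.973, -0.001, 0.126, 0.0, 0.005, -0.0]
[0.973, -0.001, 0.126, 0.0, 0.005, -0.0]
[0.973, -0.001, 0.127, 0.0, 0.005, -0.0]
[0.973, -0.001, 0.127, 0.0, 0.005, -0.0]
[0.972, -0.001, 0.128, 0.0, 0.005, -0.0]
```

Call:
{"op": "play_rows", "data": {"commands": [[0.973,0,0.12,0,0,0,-1],[0.973,0,0.12,0,0,0,-1],[0.973,0,0.12,0,0,0,-1],[0.973,0,0.12,0,0,0,-1],[0.973,0,0.12,0,0,0,-1],[0.973,0,0.12,0,0,0,-1],[0.973,0,0.12,0,0,0,-1],[0.973,0,0.12,0,0,0,-1],[0.973,0,0.12,0,0,0,-1],[0,0,0,0,0,0,-1]]}}

```text
time: 18.8
eef_pos: [407.0, -199.5, 112.1]
orientation: [-0.0, 0.334, 0.943, 0.0]
force: [0.6, 0.4, -0.3]
opening: 85.3
gripper_force: 0.0
```

```bash
python3 - <<'E'
from h import *
p,w,P=snap("w9");print(p[0])
cv2.imwrite("pics/w9.png",w[:,:,::-1])
o=np.array([487.146,-264.376]);yaw=np.radians(-39.02);X=np.array([np.cos(yaw),np.sin(yaw)]);Y=np.array([-X[1],X[0]])
F=np.dstack([(P[...,:2]-o)@X,(P[...,:2]-o)@Y,P[...,2]]);print("tcp in press",(p[0][:2]-o)@X,(p[0][:2]-o)@Y)
for xx in range(-140,-20,15):
  for s in(1,-1):
    k=(abs(F[...,0]-xx)<4)&(s*F[...,1]>5)&(s*F[...,1]<50)&(F[...,2]>42)&(F[...,2]<62);print(xx,k.sum(),np.percentile(F[k][:,1:],[3,50,97],axis=0).round(1).tolist() if k.sum()>3 else"",end="  ")
  print()
k=(F[...,0]>-140)&(F[...,0]<-70)&(F[...,1]>35)&(F[...,1]<65);print("laptop z",np.percentile(F[k][:,2],[50,90,99]))
E
```

```text
[ 407.04886971 -199.52215007  112.05421671]
tcp in press -103.06100321009573 -0.04182487648295824
-140 30 [[25.7, 51.5], [28.7, 52.7], [31.2, 55.4]]  -140 24 [[-33.1, 51.2], [-30.5, 53.1], [-27.9, 55.3]]  
-125 162 [[23.7, 51.8], [27.7, 55.7], [32.7, 57.3]]  -125 159 [[-34.5, 52.2], [-29.4, 55.7], [-25.6, 57.2]]  
-110 155 [[21.8, 52.0], [26.4, 55.6], [31.6, 57.1]]  -110 154 [[-32.8, 52.4], [-27.6, 55.7], [-23.8, 57.2]]  
-95 140 [[20.9, 52.8], [24.9, 55.7], [30.0, 57.4]]  -95 150 [[-31.5, 52.2], [-26.6, 55.6], [-22.3, 57.2]]  
-80 132 [[19.2, 52.2], [23.4, 55.5], [28.8, 57.2]]  -80 133 [[-29.8, 52.2], [-24.7, 55.8], [-20.6, 57.4]]  
-65 114 [[19.6, 52.5], [24.4, 55.3], [28.9, 56.8]]  -65 109 [[-30.1, 52.0], [-26.1, 55.2], [-20.9, 56.8]]  
-50 98 [[24.7, 52.8], [29.3, 55.3], [33.9, 56.7]]  -50 100 [[-34.2, 52.5], [-29.8, 55.2], [-25.5, 56.6]]  
-35 100 [[29.3, 52.8], [35.1, 55.5], [39.7, 56.9]]  -35 85 [[-39.8, 52.7], [-35.1, 55.3], [-30.1, 57.1]]  
laptop z [173.95064672 203.63852489 214.93036497]
```

View pics/w9.png

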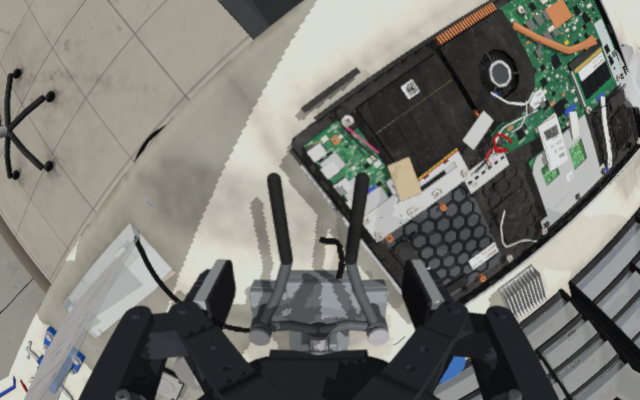

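Call:
{"op": "play_rows", "data": {"commands": [[-0.03,-0.02,0.6,0,0,0,-1],[-0.03,0,0.6,0,0,0,-1],[0,0,0.6,0,0,0,-1],[0,0,0.6,0,0,0,-1],[0,0,0.6,0,0,0,-1],[0,0,0.6,0,0,0,-1],[0,0,0.4,0,0,0,-1],[0,0,0,0,0,0,-1],[0,0,0,0,0,0,-0.7],[0,0,0,0,0,0,-0.6]]}}

```text
time: 20.1
eef_pos: [409.1, -201.7, 32.6]
orientation: [0.0, 0.334, 0.943, -0.0]
force: [0.1, 0.7, 0.3]
opening: 68.6
gripper_force: 0.0
```

Call:
{"op": "play_rows", "data": {"commands": [[0,0,0,0,0,0,-0.55],[0,0,0,0,0,0,-0.52],[0,0,0,0,0,0,-0.5],[0,0,0,0,0,0,-0.48],[0,0,0,0,0,0,-0.46],[0,0,0,0,0,0,-0.46]]}}

```text
time: 20.85
eef_pos: [408.9, -201.5, 32.2]
orientation: [0.0, 0.334, 0.943, 0.0]
force: [1.8, -0.0, 0.0]
opening: 62.5
gripper_force: 0.7
```

Call:
{"op": "play_rows", "data": {"commands": [[0,0,0,0,0,0,-0.44],[0,0,0,0,0,0,-0.42],[0,0,0,0,0,0,-0.4],[0,0,0,0,0,0,-0.38],[0,0,0,0,0,0,-0.36],[0,0,0,0,0,0,-0.34],[0,0,0,0,0,0,-0.32],[0,0,0,0,0,0,-0.3],[0,0,0,0,0,0,-0.28],[0,0,0,0,0,0,-0.28]]}}

```text
time: 22.1
eef_pos: [408.7, -201.4, 32.1]
orientation: [0.0, 0.334, 0.943, 0.0]
force: [1.4, -0.0, 1.5]
opening: 54.8
gripper_force: 0.9
```

Call:
{"op": "play_rows", "data": {"commands": [[0,0,0,0,0,0,-0.26],[0,0,0,0,0,0,-0.24],[0,0,0,0,0,0,-0.22],[0,0,0,0,0,0,-0.2],[0,0,0,0,0,0,-0.2]]}}

```text
time: 22.72
eef_pos: [408.8, -201.5, 32.1]
orientation: [0.0, 0.334, 0.943, 0.0]
force: [1.7, 1.2, 1.4]
opening: 51.5
gripper_force: 1.1
```

Call:
{"op": "play_rows", "data": {"commands": [[0,0,0,0,0,0,-0.18],[0,0,0,0,0,0,-0.16],[0,0,0,0,0,0,-0.16]]}}

```text
time: 23.1
eef_pos: [408.8, -201.5, 32.1]
orientation: [0.0, 0.334, 0.943, 0.0]
force: [2.8, 1.5, 1.3]
opening: 49.9
gripper_force: 1.2
```

Call:
{"op": "play_rows", "data": {"commands": [[0,0,0,0,0,0,-0.14],[0,0,0,0,0,0,-0.12],[0,0,0,0,0,0,-0.12]]}}

```text
time: 23.48
eef_pos: [408.8, -201.5, 32.2]
orientation: [0.0, 0.334, 0.943, 0.0]
force: [2.6, 0.8, 2.2]
opening: 47.9
gripper_force: 1.4
```

Call:
{"op": "play_rows", "data": {"commands": [[0,0,0,0,0,0,-0.1],[0,0,0,0,0,0,-0.08],[0,0,0,0,0,0,-0.08]]}}

```text
time: 23.85
eef_pos: [408.9, -201.5, 32.3]
orientation: [0.0, 0.334, 0.943, 0.0]
force: [3.7, 2.6, 4.2]
opening: 46.4
gripper_force: 3.9
```

Call:
{"op": "play_rows", "data": {"commands": [[0,0,0,0,0,0,-0.06],[0,0,0,0,0,0,-0.06]]}}

```text
time: 24.1
eef_pos: [409.0, -201.5, 32.4]
orientation: [0.0, 0.334, 0.943, 0.0]
force: [4.0, 2.6, 4.6]
opening: 45.4
gripper_force: 6.4
```

Call:
{"op": "play_rows", "data": {"commands": [[0,0,0,0,0,0,-0.04],[0,0,0,0,0,0,-0.04]]}}

```text
time: 24.35
eef_pos: [409.1, -201.5, 32.5]
orientation: [0.0, 0.334, 0.943, 0.0]
force: [2.5, 2.2, 6.0]
opening: 44.6
gripper_force: 9.1
```

Call:
{"op": "play_rows", "data": {"commands": [[0,0,0,0,0,0,-0.02],[0,0,0,0,0,0,-0.02]]}}

```text
time: 24.6
eef_pos: [409.2, -201.6, 32.6]
orientation: [0.001, 0.334, 0.943, 0.0]
force: [3.4, 3.3, 6.4]
opening: 43.6
gripper_force: 9.6
```

Call:
{"op": "play_rows", "data": {"commands": [[0,0,0,0,0,0,0.0],[0,0,0,0,0,0,0.0]]}}

```text
time: 24.85
eef_pos: [409.4, -201.7, 32.7]
orientation: [0.001, 0.334, 0.943, 0.0]
force: [2.2, 4.0, 6.9]
opening: 43.0
gripper_force: 8.0
```

Call:
{"op": "play_rows", "data": {"commands": [[0,0,0,0,0,0,0.02],[0,0,0,0,0,0,0.02]]}}

```text
time: 25.1
eef_pos: [409.4, -201.8, 32.8]
orientation: [0.001, 0.334, 0.943, -0.0]
force: [1.9, 2.9, 7.7]
opening: 42.3
gripper_force: 6.7
```

Call:
{"op": "play_rows", "data": {"commands": [[0,0,0,0,0,0,0.04],[0,0,0,0,0,0,0.04]]}}

```text
time: 25.35
eef_pos: [409.5, -201.8, 32.8]
orientation: [0.001, 0.334, 0.943, -0.0]
force: [2.5, 3.1, 7.7]
opening: 41.2
gripper_force: 5.6
```

Call:
{"op": "play_rows", "data": {"commands": [[0,0,0,0,0,0,0.06],[0,0,0,0,0,0,0.06]]}}

```text
time: 25.6
eef_pos: [409.6, -201.9, 32.7]
orientation: [0.001, 0.334, 0.943, -0.0]
force: [2.8, 1.4, 5.6]
opening: 40.2
gripper_force: 4.5
```

Call:
{"op": "play_rows", "data": {"commands": [[0,0,0,0,0,0,0.075],[0,0,0,0,0,0,0.075]]}}

```text
time: 25.85
eef_pos: [409.4, -201.8, 32.5]
orientation: [0.001, 0.334, 0.943, -0.0]
force: [4.4, 1.9, 3.9]
opening: 39.1
gripper_force: 3.6
```

Call:
{"op": "play_rows", "data": {"commands": [[0,0,0,0,0,0,0.09],[0,0,0,0,0,0,0.09]]}}

```text
time: 26.1
eef_pos: [409.0, -201.5, 32.1]
orientation: [0.0, 0.334, 0.943, 0.0]
force: [4.8, 1.5, 2.7]
opening: 39.2
gripper_force: 2.8
```

Call:
{"op": "play_rows", "data": {"commands": [[0,0,0,0,0,0,0.105],[0,0,0,0,0,0,0.105]]}}

```text
time: 26.35
eef_pos: [408.2, -201.3, 31.7]
orientation: [-0.001, 0.334, 0.943, 0.0]
force: [4.3, 1.9, 1.2]
opening: 38.4
gripper_force: 1.6
```

Call:
{"op": "play_rows", "data": {"commands": [[0,0,0,0,0,0,0.12],[0,0,0,0,0,0,0.12]]}}

```text
time: 26.6
eef_pos: [408.2, -201.3, 31.8]
orientation: [-0.0, 0.334, 0.943, 0.0]
force: [2.6, 1.9, 0.0]
opening: 37.6
gripper_force: 1.4
```

```bash
python3 - <<'E'
from h import *
print([manip.read_state()[k] for k in("gripper_force","opening","force")])
p,w,P=snap("w10")
o=np.array([487.146,-264.376]);yaw=np.radians(-39.02);X=np.array([np.cos(yaw),np.sin(yaw)]);Y=np.array([-X[1],X[0]])
for n in("top","scene"):
    q,d=optics.read_camera(n);P=pts(n,d);F=np.dstack([(P[...,:2]-o)@X,(P[...,:2]-o)@Y,P[...,2]])
    k=(F[...,2]>70)&(F[...,2]<85)&(F[...,0]>40)&(F[...,0]<84)&(abs(F[...,1])<18);print(n,k.sum(),np.percentile(F[k],[2,50,98],axis=0).round(1).tolist() if k.sum()>3 else "")
    np.save(f"{n}2.npy",q)
E
```

```text
[1.4428820461034775, 37.61721780180364, array([2.571979  , 1.8559856 , 0.04488669])]
top 54 [[55.2, -14.7, 72.9], [67.9, -3.8, 78.9], [81.1, 8.0, 83.9]]
scene 94 [[56.8, -13.9, 70.8], [69.5, -4.5, 79.5], [82.8, 11.2, 83.0]]
```

Call:
{"op": "play_rows", "data": {"commands": [[0,0,0,0,0,0,0.05],[0,0,0,0,0,0,-0.05],[0,0,0,0,0,0,-0.15],[0,0,0,0,0,0,-0.25],[0,0,0,0,0,0,-0.35],[0,0,0,0,0,0,-0.45],[0,0,0,0,0,0,-0.6],[0,0,0,0,0,0,-1],[0,0,0,0,0,0,-1],[0,0,0,0,0,0,-1]]}}

```text
time: 28.0
eef_pos: [408.7, -201.5, 32.2]
orientation: [0.0, 0.334, 0.943, -0.0]
force: [-0.5, -0.2, -0.7]
opening: 85.6
gripper_force: 0.0
```

Call:
{"op": "play_rows", "data": {"commands": [[0,0,0,0,0,0,-1],[0,0,-0.5,0,0,0,-1],[0,0,-1,0,0,0,-1],[0,0,-1,0,0,0,-1],[0,0,-1,0,0,0,-1],[0,0,-1,0,0,0,-1],[0,0,-1,0,0,0,-1],[-0.5,0,-0.5,0,0,0,-1],[-1,0,0,0,0,0,-1],[-1,0,0,0,0,0,-1]]}}

```text
time: 29.25
eef_pos: [448.1, -233.4, 153.2]
orientation: [0.001, 0.334, 0.943, -0.0]
force: [0.6, 0.1, -0.0]
opening: 85.6
gripper_force: 0.0
```

Call:
{"op": "play_rows", "data": {"commands": [[-1,0,0,0,0,0,-1],[-1,0,0,0,0,0,-1],[-1,0,0,0,0,0,-1],[-1,0,0,0,0,0,-1],[-1,0,0,0,0,0,-1],[-1,0,0,0,0,0,-1],[-0.5,0,0,0,0,0,-1],[0,0,0,0,0,0,-1],[0,0,0,0,0,0,-1]]}}

```text
time: 30.38
eef_pos: [547.9, -314.3, 152.1]
orientation: [-0.0, 0.334, 0.943, 0.0]
force: [-0.5, 0.0, 0.0]
opening: 85.6
gripper_force: 0.0
```

```bash
python3 - <<'E'
from h import *
p,w,P=snap("w11");print(p[0])
o=np.array([487.146,-264.376]);yaw=np.radians(-39.02);X=np.array([np.cos(yaw),np.sin(yaw)]);Y=np.array([-X[1],X[0]])
F=np.dstack([(P[...,:2]-o)@X,(P[...,:2]-o)@Y,P[...,2]])
k=(F[...,2]>76)&(F[...,2]<82)&(F[...,0]>45)&(F[...,0]<83)&(abs(F[...,1])<15);print("housing",k.sum(),np.percentile(F[k],[1,50,99],axis=0).round(1).tolist())
for s in(1,-1):
    k=(abs(F[...,0]+80)<4)&(s*F[...,1]>5)&(s*F[...,1]<50)&(F[...,2]>42)&(F[...,2]<62);print("grip",k.sum(),F[k].mean(0) if k.any() else "")
k=(abs(F[...,0]-68)<20)&(abs(F[...,1])<15)&(F[...,2]>60);v,u=np.where(k);cu,cv_=int(np.median(u)),int(np.median(v));print(cu,cv_)
cv2.imwrite("pics/w11.png",cv2.resize(w[max(0,cv_-50):cv_+50,cu-50:cu+50],(600,600),interpolation=2)[:,:,::-1])
E
```

```text
[ 547.94253048 -314.31457612  152.14769659]
housing 1129 [[56.4, -12.3, 76.5], [69.0, -0.4, 78.5], [82.3, 11.5, 80.1]]
grip 118 [-79.94389276  23.9975495   55.01365964]
grip 124 [-80.0307375  -25.35556786  55.00393309]
321 371
```

View pics/w11.png

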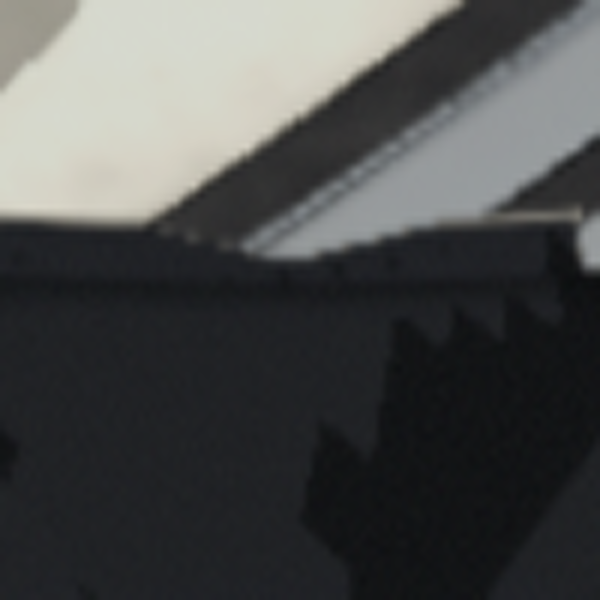

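```bash
python3 - <<'E'
from h import *
o=np.array([487.146,-264.376]);yaw=np.radians(-39.02);X=np.array([np.cos(yaw),np.sin(yaw)]);Y=np.array([-X[1],X[0]])
for t in("w8","w11"):
    P=np.load(t+".npz")["P"];F=np.dstack([(P[...,:2]-o)@X,(P[...,:2]-o)@Y,P[...,2]]);print(t)
    print([(x,np.percentile(F[k][:,2],[10,50]).round(1).tolist()) for x in range(50,90) if (k:=(abs(F[...,0]-x)<.5)&(abs(F[...,1])<10)&(F[...,2]>30)&(F[...,2]<90)).sum()>3])
E
```

```text
w8
[(50, [49.9, 51.9]), (51, [49.8, 63.4]), (52, [48.8, 68.5]), (53, [77.3, 78.7]), (54, [77.7, 78.3]), (55, [77.3, 78.3]), (56, [77.6, 78.6]), (57, [77.4, 78.0]), (59, [72.3, 73.5]), (60, [72.5, 73.5]), (61, [72.8, 75.8]), (62, [77.5, 78.3]), (63, [77.5, 78.5]), (64, [77.9, 78.5]), (65, [77.7, 78.4]), (66, [77.6, 78.6]), (67, [78.0, 78.4]), (68, [77.8, 78.6]), (69, [77.9, 78.7]), (70, [78.2, 78.9]), (71, [77.8, 79.0]), (72, [78.2, 78.8]), (73, [78.2, 79.1]), (74, [77.8, 78.9]), (75, [78.3, 78.8]), (76, [78.1, 78.8]), (77, [77.9, 78.9]), (78, [78.0, 78.9]), (79, [78.0, 78.5]), (80, [77.4, 78.4]), (81, [77.6, 78.3]), (82, [77.6, 78.2]), (86, [70.4, 71.5]), (87, [70.7, 72.9]), (88, [72.7, 74.5]), (89, [74.8, 76.0])]
w11
[(55, [30.1, 30.4]), (56, [43.4, 60.1]), (57, [37.9, 69.3]), (58, [77.4, 78.2]), (59, [77.9, 78.7]), (60, [77.8, 78.4]), (61, [77.4, 78.2]), (62, [77.6, 78.4]), (63, [77.3, 77.9]), (64, [77.5, 78.0]), (65, [78.1, 78.7]), (66, [77.5, 78.4]), (67, [77.8, 78.6]), (68, [77.5, 78.2]), (69, [77.7, 78.2]), (70, [77.4, 78.4]), (71, [77.9, 78.6]), (72, [78.0, 79.0]), (73, [78.2, 78.8]), (74, [77.8, 78.8]), (75, [78.6, 79.2]), (76, [78.0, 78.9]), (77, [78.2, 78.7]), (78, [78.0, 78.9]), (79, [77.9, 79.1]), (80, [78.2, 78.9]), (81, [78.0, 78.6]), (82, [77.5, 78.4]), (83, [77.7, 78.2]), (84, [77.1, 77.7]), (87, [72.2, 73.1]), (88, [73.0, 74.8]), (89, [75.1, 76.3])]
```

The gap between cover and shell is gone and the depth along the top is continuous. The handles have sprung back open and the robot touches nothing, so I'm handing in.

```bash
python3 -c "
from workcell import manip
print(manip.sign_off())"
```

```text
the job is handed in; nothing more can be done
None
```

The housing is standing in the nest with its cover snapped shut (peak about 9.6 N per grip, eased off after the snap), the handles have sprung open, and the job is handed in at about 30 s; I viewed 12 pictures, two over the limit of 10.

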